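Clamp the washer in the bench gauge with its ratchet

ROBOT

A 6-joint arm with a two-finger parallel gripper is mounted at the origin on the work surface. World frame = base frame: x ahead of the robot, y to its left, z up, the work surface at z = 0. Lengths are in m, angles in rad, forces in N, time in s.
With the tool pointing down it reaches from about 0.375 to 0.925 m from the base axis. Payload 5.7 kg.
Tool frame: the origin (TCP) lies midway between the tips of the shut fingers; the grasp point (between the pads) lies 19 mm behind it (r.pinch_z is the distance from the TCP to the grasp point, in m); z points along the fingers, x is the direction in which the jaws open and shut, and the axes are right-handed (so a half turn about z gives the same grasp; the last joint's range is limited). The gripper opens to 85 mm and grips with 20 to 120 N. Pads are 22 mm wide; open, the fingers measure 114 mm over their backs; the gripper's body (76 mm by 85 mm) begins 54 mm behind the grasp point. The pads swing forward as they close: fully open they stand 13 mm farther back than shut.
Start: joints at [1.128, 0.359, 1.51, -0, 1.272, -0.115], TCP at [0.193, 0.568, 0.231] pointing down, gripper open.
Joint ranges: [-2.97, 2.97], [-1.01, 2.36], [0.21, 2.38], [-0.96, 4.11], [0.2, 2.71], [-2.98, 2.98]. Speed limits (rad/s): [2.39, 2.39, 3.14, 3.14, 3.14, 3.14].

INTERFACE

Orientations are given as a unit quaternion [w, x, y, z].
In Python, from bench import r gives the robot as it stands.
- The arm moves only by the tool drive_tool, never from a script. Its argument "increments" is a list of rows, each a list of 7 numbers: the shift along the tool's x, y, z in m, then the turn, a rotation vector about the tool's x, y, z in degrees, then the opening, from 0 (shut) to 1 (fully open). A call has 1 to 10 rows; each row is the pose to reach, as a shift and turn from the pose measured when the call began, along the tool's axes at that moment; what a row does not reach only later rows make up. A row lasts 1/10 s, in which the tool goes at most 50 mm and 8.59 degrees, less where a joint would pass 70% of its speed; a pose out of reach is approached as far as the arm can. A call with a gripper value outside its range is refused whole. The fingers move at their own pace and stop on an object; the grip force is fixed at half the most. Time passes only in rows, so rows that repeat a pose let the fingers close. It gives the time, the measured TCP pose, the force and the opening at its end, in the units of the state.
- r.get_obs(): the state, without advancing time (a new reading comes with each control period).
- r.camera(name): name is "scene" or "top" or "wrist"; returns a dict with "img" (480x640x3 uint8, blue, green, red), "mtx" (3x3 intrinsics, pixels), "world_to_cam" (4x4, takes a point from world to camera coordinates). Camera axes: x right, y down, z forward; pixel columns grow to the right and rows downward; lengths in m; the calibration is good to about 2 mm. A picture is of the moment at which its call begins. There is no depth.
- r.hand_in(): hands the job in, once; it reports no verdict.
The state is a dict: "time": time; "joints": joint angles; "qd": joint speeds; "effort": joint torques, N m; "tool_pos": TCP position; "tcp_rot": TCP orientation; "wrist_force": force on the tool from outside, world axes, zero at the start; "ft_torque": the same for the moment, N m; "grip_width": finger opening in m.
Only numpy, scipy, OpenCV 4.12 (cv2) and the standard library are available. Lean on these libraries where they do the work, as an engineer would, in place of code of your own. Each camera call takes 0.05 s, during which the arm holds its last target. There are 200 camera calls.

TASK

One of the two bench thickness gauges has a washer lying on its anvil; the other gauge is empty. Turn the small ratchet knob on top of the gauge with the washer clockwise (seen from above) until the spindle has closed on the washer and the ratchet slips clearly, then let go with the washer clamped. Leave the empty gauge's knob as it is.

Things in the scene. Friction and masses are not known exactly. Their poses are not given: they have to be found in the camera images.
- ratchet_grip (a point): Grip point on the ratchet knob of the gauge with the washer: upright ribbed steel cylinder, 18 mm diameter, 32 mm tall, topmost part of the gauge (198 mm above the bench). The point is on its upright axis, 10 mm below the top, 24 mm above the wider drum (thimble, 30 mm diameter) below; keep fingertips above the drum. Axes turn with the knob, which stays at one height; grip at any yaw.
- ratchet (a joint): Slip of that knob on the drum, rad: 0 at the start, grows as the knob turns on clockwise with the drum stopped, stays where left. Clockwise first turns the drum too (0.03 N m) and lowers the spindle 10 mm a turn; washer met after 0.25 to 0.8 rad, slip (0.05 N m) within 0.2 rad more. One clockwise turn of 1.45 rad in one grasp is enough; more does no harm. Anticlockwise opens the gauge again.
- washer: Flat steel washer lying loose on the gauge's anvil, under the spindle (0.4 to 1.3 mm gap): 56 mm outside, 9 mm hole, 6 mm thick; origin at the centre of its underside, 45 mm above the bench. It sticks out round the 22 mm anvil. The gauge is fixed to the bench: 150 x 100 mm base, column on one side, arm over the washer that carries the drum; all of it is lower than the drum. To be clamped here.
- empty_mark (a point): Point on the ratchet knob's rim of the other, identical gauge, which has no washer: 9 mm from the knob's axis, on the side of the black line on its top, 10 mm below the top. Not to be turned.
Not all that is in view belongs to the job. What is shaped like the part that bears ratchet_grip but green is not meant. There is more than one size of the washer; the one meant has the size given above.

How it is judged:
At the end, for the whole second after the job is handed in: The ratchet knob of the loaded gauge has slipped on its drum by more than 0.2 rad (about 11 degrees), and the washer is still clamped between spindle and anvil (contact forces on it add up to more than 10 N) (value of joint ratchet above 0.2 rad and contact force between washer and anything else above 10 N); the robot touches nothing.
It fails at once if the ratchet knob of the empty gauge is turned by more than about 20 degrees (distance of empty_mark from where it was at the start of the episode above 0.0031 m).
It also fails if it takes over 32 s, if anything falls off the work surface, if the arm or the gripper's body presses on something with over 40 N, if the wrist force passes 120 N, or if a joint passes its speed limit or range.

## Working session

There is one attempt and no reset: what is moved stays moved. The work goes in short steps, Python scripts to look and compute and a tool call to move; the robot and the scene stay as the last step left them, time stands still between calls to the robot, and variables do not carry over. Pictures are saved under pics/ and viewed, about 8 in all and at most 12, crops included, and the job is handed in when it is done.

Besides the shell and the picture viewer there is one more tool, called as a command line: name --pt "numbers of a row" for each row, then --argument value for the rest. drive_tool: Moves the arm, as the interface text tells. Its arguments: {"type":"object","properties":{"increments":{"type":"array"}},"required":["increments"]}

```bash
mkdir -p pics; cat > h.py <<'E'
from bench import r
import cv2,numpy as np,pickle
def snap(n,f):
    c=r.camera(n); cv2.imwrite(f'pics/{f}.png',c['img']); pickle.dump(c,open(f'pics/{f}.pkl','wb')); return c
def ray(c,u,v):
    T=c['world_to_cam'];R=T[:3,:3];t=T[:3,3]
    return -R.T@t, R.T@np.linalg.inv(c['mtx'])@np.array([u,v,1.])
def at_z(c,u,v,z):
    o,d=ray(c,u,v); return o+d*(z-o[2])/d[2]
E
python3 - <<'E'
from h import *
for n in ['scene','top']: 
    c=snap(n,n); print(n,c['world_to_cam'].round(3).tolist(),c['mtx'][0,0])
o=r.get_obs();print(o['time'],o['tool_pos'],o['tcp_rot'])
E
```

```text
scene [[0.703, 0.711, -0.013, -0.374], [0.603, -0.606, -0.52, -0.127], [-0.377, 0.357, -0.854, 1.271], [0.0, 0.0, 0.0, 1.0]] 552.4459862761922
top [[0.005, -1.0, -0.003, 0.119], [-0.98, -0.004, -0.198, 0.441], [0.198, 0.004, -0.98, 1.066], [0.0, 0.0, 0.0, 1.0]] 529.9019328803032
0.1 [0.1929005 0.5674869 0.2305185] [ 4.09642116e-04  8.12994711e-01  5.82270444e-01 -7.49674831e-04]
```

View pics/scene.png

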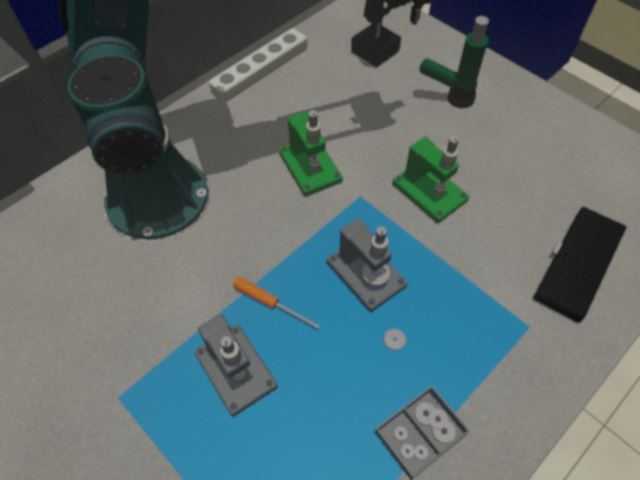

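View pics/top.png

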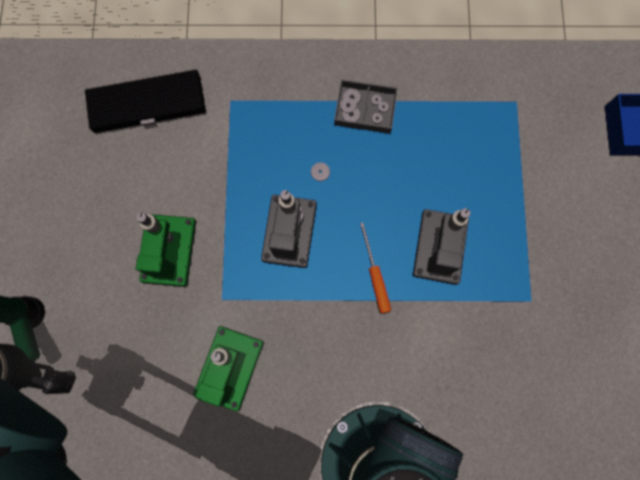

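The two grey gauges have knobs at scene (381,232) and (227,343), and at top (286,197) and (461,215). The green ones, at scene (313,116) and (452,143), are not meant. A large washer seems to lie at scene (376,273), on the first grey gauge. I'll confirm that in an enlarged crop and measure the knob.

```bash
python3 - <<'E'
from h import *
s=cv2.imread('pics/scene.png');t=cv2.imread('pics/top.png')
f=lambda im,u,v,w=50,h=40:cv2.resize(im[v-h:v+h,u-w:u+w],None,fx=4,fy=4,interpolation=cv2.INTER_CUBIC)
a=np.hstack([f(s,375,260),f(s,235,360)]);b=np.hstack([f(t,286,215,50,35),f(t,450,230,50,35)])
cv2.imwrite('pics/crop.png',np.vstack([a,b]))
E
```

```text
(no output)
```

View pics/crop.png

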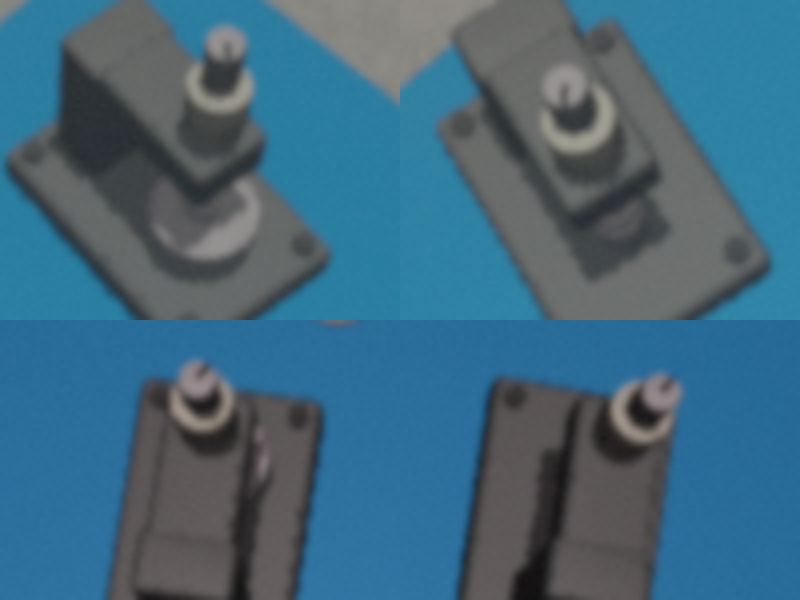

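The crop shows the large washer under the spindle of the gauge whose knob top is at scene (380.7,231) and top (285.2,195). The other grey gauge's anvil is empty, at knob top (461,215).

```bash
python3 - <<'E'
from h import *
from scipy.spatial.transform import Rotation as Ro
S=pickle.load(open('pics/scene.pkl','rb'));T=pickle.load(open('pics/top.pkl','rb'))
p=[at_z(S,380.7,230.9,.198),at_z(T,285.2,194.9,.198)];print(p)
print('tri resid',[ (lambda o1,d1,o2,d2:(lambda k:(o1+d1*k[0],o2+d2*k[1]))(np.linalg.lstsq(np.c_[d1,-d2],o2-o1,rcond=None)[0]))(*ray(S,380.7,230.9),*ray(T,285.2,194.9))])
print('empty',at_z(T,464.5,214.,.198))
o=r.get_obs();R=Ro.from_quat(o['tcp_rot'],scalar_first=True).as_matrix();print(R.round(3))
k=np.mean(p,0); print('base reach',np.hypot(*k[:2]))
print('tool shift to knob',R.T@(np.r_[k[:2],.25]-o['tool_pos']), 'az',np.degrees(np.arctan2(k[1],k[0])),np.degrees(o['joints']))
print({a:o[a] for a in('wrist_force','grip_width')}, r.pinch_z)
E
```

```text
[array([0.50332273, 0.182236  , 0.198     ]), array([0.50390017, 0.18371914, 0.198     ])]
tri resid [(array([0.50312084, 0.18252201, 0.19747828]), array([0.50395526, 0.18373214, 0.19781879]))]
empty [ 0.46909915 -0.14330553  0.198     ]
[[ 0.322  0.947 -0.001]
 [ 0.947 -0.322 -0.002]
 [-0.002 -0.    -1.   ]]
base reach 0.535822060955637
tool shift to knob [-0.26404858  0.41794857 -0.0191202 ] az 19.967644572265794 [ 6.46247534e+01  2.05952108e+01  8.65934751e+01  6.45272448e-04
  7.29092071e+01 -6.59625177e+00]
{'wrist_force': array([ 0.01543732, -0.74955451, -0.90674307]), 'grip_width': 0.08576463202742467} 0.0187
```

Both cameras agree on the knob top to within 1.6 mm, at about (0.5036, 0.183), and they triangulate its height to 0.1976 m against the given 0.198. The reach of 0.536 m is fine. Next I move to hover above it.

drive_tool --pt "0 0 -0.03 0 0 0 1" --pt "-0.264 0.418 -0.03 0 0 0 1" --pt "-0.264 0.418 -0.03 0 0 0 1" --pt "-0.264 0.418 -0.03 0 0 0 1" --pt "-0.264 0.418 -0.03 0 0 0 1" --pt "-0.264 0.418 -0.03 0 0 0 1" --pt "-0.264 0.418 -0.03 0 0 0 1" --pt "-0.264 0.418 -0.03 0 0 0 1" --pt "-0.264 0.418 -0.03 0 0 0 1" --pt "-0.264 0.418 -0.03 0 0 0 1"

```text
time: 1.1
tool_pos: [0.4764, 0.2157, 0.2607]
tcp_rot: [0.0, 0.813, 0.582, -0.001]
wrist_force: [1.1, 1.3, -0.2]
grip_width: 0.0857
```

drive_tool --pt "0 0 0 0 0 0 1"

```text
time: 1.2
tool_pos: [0.4802, 0.2112, 0.2605]
tcp_rot: [0.002, 0.815, 0.58, -0.001]
wrist_force: [-0.3, 0.7, -0.3]
grip_width: 0.0853
```

drive_tool --pt "-0.019 0.031 0 0 0 0 1" --pt "-0.019 0.031 0 0 0 0 1" --pt "-0.019 0.031 0 0 0 0 1" --pt "-0.019 0.031 0 0 0 0 1"

```text
time: 1.6
tool_pos: [0.5023, 0.1839, 0.2603]
tcp_rot: [0.001, 0.814, 0.58, -0.001]
wrist_force: [-0.2, -0.1, 0.4]
grip_width: 0.0855
```

```bash
python3 - <<'E'
from h import *
c=snap('wrist','w1'); k=np.array([.5036,.183,.198,1]); q=c['mtx']@(c['world_to_cam']@k)[:3]; print('predicted px',q[:2]/q[2])
o=r.get_obs();print(o['tool_pos'],np.degrees(o['joints']).round(1))
E
```

```text
predicted px [317.19496554 262.89272484]
[0.50225904 0.18403479 0.26041325] [ 12.8  13.7  92.2  -0.2  74.1 -58.1]
```

View pics/w1.png

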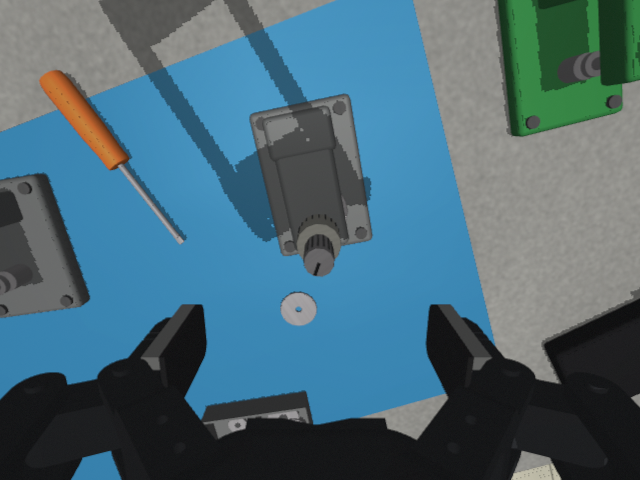

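The wrist view puts the knob's top at (318.5,262), where (317.2,262.9) was predicted. That is about 1 px off.

```bash
python3 - <<'E'
from h import *
from scipy.spatial.transform import Rotation as Ro
c=pickle.load(open('pics/w1.pkl','rb')); k=at_z(c,318.5,262,.198);print(k)
k=(k+[.5036,.183,.198])/2
o=r.get_obs();R=Ro.from_quat(o['tcp_rot'],scalar_first=True)
print(R.inv().apply(np.r_[k[:2],.171]-o['tool_pos']), R.as_matrix().round(4))
E
```

```text
[0.50332828 0.18389107 0.198     ]
[0.00010927 0.00124231 0.08941461] [[ 3.262e-01  9.453e-01 -1.000e-04]
 [ 9.453e-01 -3.262e-01 -3.200e-03]
 [-3.100e-03  1.000e-03 -1.000e+00]]
```

drive_tool --pt "0 0.001 0.03 0 0 0 1" --pt "0 0.001 0.06 0 0 0 1" --pt "0 0.001 0.08 0 0 0 1" --pt "0 0.001 0.089 0 0 0 1" --pt "0 0.001 0.089 0 0 0 1" --pt "0 0.001 0.089 0 0 0 1"

```text
time: 2.25
tool_pos: [0.5036, 0.184, 0.1723]
tcp_rot: [0.001, 0.814, 0.581, -0.0]
wrist_force: [0.4, 1.1, 0.7]
grip_width: 0.0856
```

drive_tool --pt "0 0 0 0 0 0 0" --pt "0 0 0 0 0 0 0" --pt "0 0 0 0 0 0 0" --pt "0 0 0 0 0 0 0" --pt "0 0 0 0 0 0 0" --pt "0 0 0 0 0 0 0" --pt "0 0 0 0 0 0 0" --pt "0 0 0 0 0 0 0"

```text
time: 3.05
tool_pos: [0.504, 0.1846, 0.1727]
tcp_rot: [0.001, 0.814, 0.581, 0.0]
wrist_force: [-0.8, 3.2, 5.0]
grip_width: 0.0161
```

```bash
python3 - <<'E'
from h import *
snap('wrist','w2'); o=r.get_obs();print({k:np.round(o[k],4) for k in('tool_pos','tcp_rot','wrist_force','ft_torque','grip_width')})
E
```

```text
{'tool_pos': array([0.504 , 0.1845, 0.1727]), 'tcp_rot': array([1.400e-03, 8.141e-01, 5.807e-01, 3.000e-04]), 'wrist_force': array([-0.4723,  3.4154,  5.2874]), 'ft_torque': array([ 0.5806,  0.1242, -0.0388]), 'grip_width': np.float64(0.0162)}
```

View pics/w2.png

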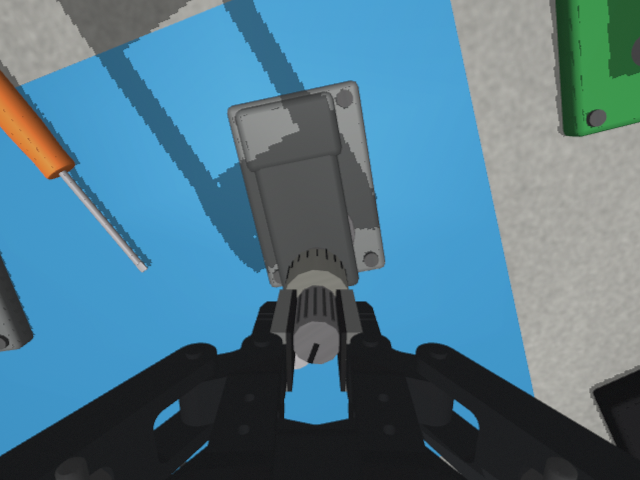

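The knob sits between the pads, at (317,340) in the wrist image, and the pads are above the drum. Now I turn it clockwise, which is positive about tool z.

drive_tool --pt "0 0 0 0 0 6 0" --pt "0 0 0 0 0 12 0" --pt "0 0 0 0 0 18 0" --pt "0 0 0 0 0 24 0" --pt "0 0 0 0 0 30 0" --pt "0 0 0 0 0 36 0" --pt "0 0 0 0 0 42 0" --pt "0 0 0 0 0 48 0" --pt "0 0 0 0 0 54 0" --pt "0 0 0 0 0 60 0"

```text
time: 4.1
tool_pos: [0.5041, 0.1848, 0.1728]
tcp_rot: [0.001, 0.996, 0.094, 0.001]
wrist_force: [-0.5, 3.1, 2.1]
grip_width: 0.0159
```

```bash
python3 - <<'E'
from h import *
o=r.get_obs();print({k:np.round(o[k],4) for k in('tool_pos','tcp_rot','wrist_force','ft_torque','grip_width','joints')})
E
```

```text
{'tool_pos': array([0.5041, 0.1848, 0.1728]), 'tcp_rot': array([8.000e-04, 9.956e-01, 9.370e-02, 1.100e-03]), 'wrist_force': array([-0.5175,  3.0565,  2.122 ]), 'ft_torque': array([0.4316, 0.1177, 0.0778]), 'grip_width': np.float64(0.0159), 'joints': array([ 0.2241,  0.3307,  1.7179, -0.0022,  1.0911,  0.0374])}
```

drive_tool --pt "0 0 0 0 0 6 0" --pt "0 0 0 0 0 12 0" --pt "0 0 0 0 0 18 0" --pt "0 0 0 0 0 24 0" --pt "0 0 0 0 0 30 0" --pt "0 0 0 0 0 36 0" --pt "0 0 0 0 0 42 0" --pt "0 0 0 0 0 48 0" --pt "0 0 0 0 0 54 0" --pt "0 0 0 0 0 60 0"

```text
time: 5.1
tool_pos: [0.5045, 0.1849, 0.1728]
tcp_rot: [0.0, 0.908, -0.419, 0.002]
wrist_force: [0.7, 1.9, 1.7]
grip_width: 0.016
```

```bash
python3 - <<'E'
from h import *
snap('wrist','w3')
o=r.get_obs();print({k:np.round(o[k],4) for k in('tool_pos','tcp_rot','wrist_force','ft_torque','grip_width','joints')})
E
```

```text
{'tool_pos': array([0.5045, 0.1849, 0.1728]), 'tcp_rot': array([-0.    ,  0.9071, -0.4209,  0.0016]), 'wrist_force': array([1.2403, 2.0101, 1.5795]), 'ft_torque': array([ 3.596e-01,  3.730e-02, -2.000e-04]), 'grip_width': np.float64(0.0161), 'joints': array([ 0.224 ,  0.3309,  1.7176, -0.0022,  1.0907,  1.0939])}
```

View pics/w3.png

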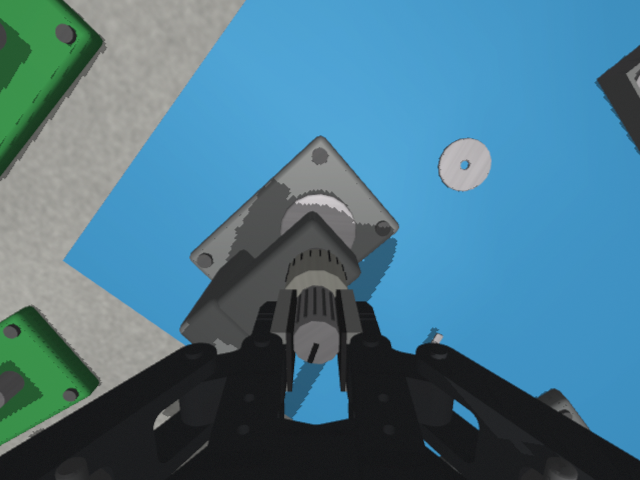

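The black line at (315,352) has not moved relative to the pads, so the knob followed the full 120° (about 2.1 rad). The washer shows on the anvil at (318,208). Now I release and rise straight up.

drive_tool --pt "0 0 0 0 0 0 0.3" --pt "0 0 0 0 0 0 0.6" --pt "0 0 0 0 0 0 1" --pt "0 0 0 0 0 0 1" --pt "0 0 0 0 0 0 1" --pt "0 0 0 0 0 0 1"

```text
time: 5.75
tool_pos: [0.5045, 0.1848, 0.1728]
tcp_rot: [0.0, 0.907, -0.421, 0.002]
wrist_force: [0.8, -0.2, 0.0]
grip_width: 0.0849
```

drive_tool --pt "0 0 -0.02 0 0 0 1" --pt "0 0 -0.05 0 0 0 1" --pt "0 0 -0.09 0 0 0 1" --pt "0 0 -0.09 0 0 0 1" --pt "0 0 -0.09 0 0 0 1" --pt "0 0 -0.09 0 0 0 1"

```text
time: 6.35
tool_pos: [0.5034, 0.1848, 0.2619]
tcp_rot: [0.001, 0.907, -0.421, 0.001]
wrist_force: [-0.2, -0.5, 0.0]
grip_width: 0.0852
```

```bash
python3 - <<'E'
from h import *
c=snap('wrist','w4')
o=r.get_obs();print({k:np.round(o[k],4) for k in('time','tool_pos','wrist_force','grip_width')})
t=r.camera('top')['img'];t0=cv2.imread('pics/top.png')
f=lambda im,u,v,w=50,h=37:cv2.resize(im[v-h:v+h,u-w:u+w],None,fx=4,fy=4,interpolation=cv2.INTER_CUBIC)
w=c['img'][150:350,220:420]
cv2.imwrite('pics/final.png',np.vstack([np.hstack([f(t0,450,230),f(t,450,230)]),cv2.resize(w,(800,800))[200:500]]))
E
```

```text
{'time': np.float64(6.4), 'tool_pos': array([0.5032, 0.1847, 0.2615]), 'wrist_force': array([-0.4404, -0.1606,  0.0024]), 'grip_width': np.float64(0.085)}
```

View pics/final.png

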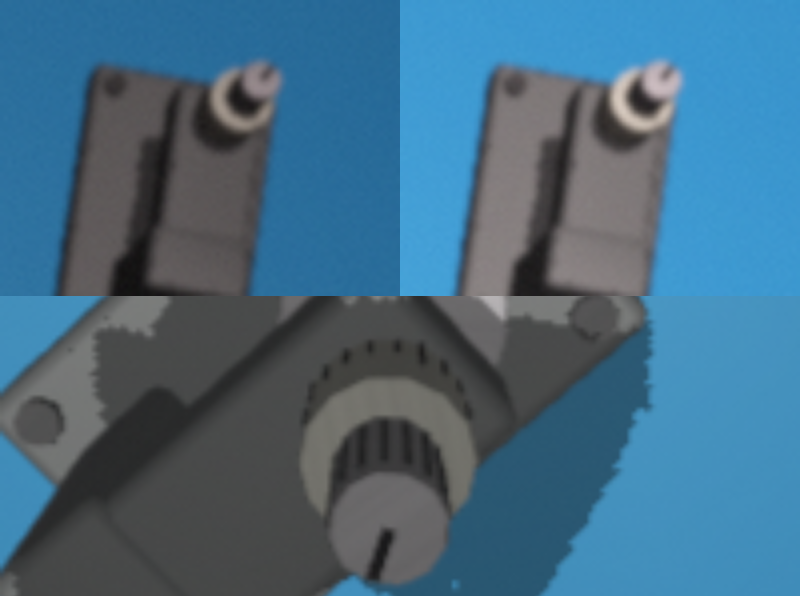

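The loaded knob kept its 120° after release: its line at (380,555) in the crop still points as it did in the grasp. The empty gauge's line looks the same before and after. The gripper is clear, with no force on it.

```bash
python3 -c "
from bench import r
print(r.hand_in())"
```

```text
the job is handed in; nothing more can be done
None
```

I gripped the ratchet knob of the gauge with the washer, turned it 120° (about 2.1 rad) clockwise in one grasp, let go and rose clear. The job was handed in at about 6.4 s of the 32 s allowed.

- **Slip:** The knob's black line stayed fixed relative to the pads through the turn and still stood there after release. Given washer contact by 0.8 rad and slip within 0.2 rad more, that means at least about 1 rad of slip. I worked this out from the angles; I did not measure it.
- **Clamp force:** I could not measure the force on the washer directly. The last wrist picture showed the washer still on the anvil.
- **Empty gauge:** Its knob line looks unchanged between the first and last top views.
- **Robot at the end:** The TCP is at 0.26 m, above the knob top at 0.198 m. The gripper is open, and the wrist force is below 0.5 N.

No check failed. The camera estimates of the knob position agreed to within 2 mm.

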